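# Press a seedling-crate plaque

## Robot

A 6-joint arm with a two-finger parallel gripper is mounted at the origin on the work surface. World frame = base frame: x ahead of the robot, y to its left, z up, the work surface at z = 0. Lengths are in mm, angles in rad, forces in N, time in s.
With the tool pointing down it reaches from about 375 to 900 mm from the base axis. Payload 3.1 kg.
Tool frame: the origin (TCP) lies on the mounting face of the last link; the fingertips stand 173 mm ahead of it and the grasp point (between the pads) lies 155 mm ahead of it; z points along the fingers, y is the line along which they close (so a half turn about z gives the same grasp; the last joint's range is limited). The gripper opens to 85 mm and grips with 20 to 120 N. Pads are 22 mm wide; open, the fingers measure 114 mm over their backs; the gripper's body (76 mm by 85 mm) begins 54 mm behind the grasp point. The pads swing forward as they close: fully open they stand 13 mm farther back than shut.
Start: joints at [-1.496, 0.527, 1.433, -0, 1.181, -0.178], TCP at [156.952, -604.95, 404.71] pointing down, gripper open.
Joint ranges: [-3.08, 3.08], [-0.75, 2.2], [0.22, 2.44], [-1.43, 4.57], [0, 2.65], [-2.85, 2.85]. Speed limits (rad/s): [2.79, 2.79, 3.14, 3.14, 3.14, 3.14].

## Interface

Orientations are given as a unit quaternion [x, y, z, w].
In Python, from plant import r, vision gives the robot as it stands.
- The arm moves only by the tool jog_arm, never from a script. Its argument "series" is a list of rows, each an object with "dp": the shift along the world's x, y, z in m, a list of three; "angular": the turn, a rotation vector about the world's x, y, z in degrees, a list of three; "hand": the closure, from -1 (fully open) to 1 (shut). In form: [{"dp": [dx, dy, dz], "angular": [ax, ay, az], "hand": hand}, ...]. A call has 1 to 10 rows; each row shifts and turns the commanded pose from where the row before left it; what a row does not reach is not made up. A row lasts 1/8 s, in which the tool goes at most 62.5 mm and 10.7 degrees, less where a joint would pass 70% of its speed; a pose out of reach is approached as far as the arm can. A call is refused whole if a number of a shift passes 0.0625 or a number of a turn 10.7, either way. A call with a gripper value outside its range is refused whole. The fingers move at their own pace and stop on an object; "newtons" is the grip in N (left out, the last holds). Time passes only in rows, so rows that do not move let the fingers close. It gives the time, the measured TCP pose, the force, the opening and the grip force at its end, in the units of the state.
- r.get_state(): the state, without advancing time (a new reading comes with each control period).
- vision.camera(name): name is "side" or "top"; returns a dict with "img" (384x512x3 uint8, blue, green, red), "z_map" (384x512 float32, mm along the optical axis (not along the pixel's ray), 0 where there is no reading), "fx", "fy", "cx", "cy" (pixels), "eye" and "attitude" of the camera in the world. Camera axes: x right, y down, z forward; pixel columns grow to the right and rows downward; lengths in mm; the calibration is good to about 2 mm. A picture is of the moment at which its call begins.
- r.finish_job(): hands the job in; it is judged then, once.
The state is a dict: "time_s": time; "qpos": joint angles; "dq": joint speeds; "joint_torque": joint torques, N m; "tool_pos": TCP position; "ee_rot": TCP orientation; "contact_force": force on the tool from outside, world axes, zero at the start; "ft_torque": the same for the moment, N m; "grip_width": finger opening in mm; "grip_force": force on a finger pad.
Only numpy, scipy, OpenCV 4.12 (cv2) and the standard library are available. Lean on these libraries where they do the work, as an engineer would, in place of code of your own. Each camera call takes 0.05 s, during which the arm holds its last target. There are 200 camera calls.

## Task

Lay the oblong wooden plaque blank flat and fully down in the matching cavity of the label press and let go of it. Then swing the press's sprung lever all the way to its stop, which runs the blank in under the head, and release the lever there so that it springs home by itself and brings the blank back out, still seated. Leave the other blanks and everything else on the bench where they are.

Things in the scene. Friction and masses are not known exactly. Their poses are not given: they have to be found in the camera images.
- oblong_blank: the oblong wooden plaque blank: pale wood slab 90 (its x) x 60 (its y) x 10 thick, lying loose on the table among a square and a round blank of the same wood. Origin: centre of its underside, z up
- label_press: grey label press, fixed to the table; its base plate is 180 (x) x 335 (y), top 24 above the table. Origin: on the table, under the plate's middle. Along its y axis: the bare steel nest slide with the cavity at y = +100, the head at y = -75 to +15, the lever's pivot at y = -130. At rest the lever's arm points to the press's -x
- head_top (a point): centre of the top of the press's head, 104 above the table: a bridge over the slide, 166 (press x) x 90 (press y), under which the slide and the blank run (passage 68 high); axes as the press's
- nest (a point): centre of the cavity floor in the nest slide, 40 above the table; axes as the press's. The cavity is 94 (x) x 64 (y); its walls are 12 wide and stand 6 above its floor. The walls on the +y and -y sides have a 50 wide gap in the middle for the fingers, level with the floor. The slide runs up to 130 towards the press's -y as the lever swings
- advance_lever (a joint): angle of the sprung lever, rad: 0 at rest, 1.2 at its stop. Seen from above it swings counter-clockwise, its grip going from the press's -x side of the pivot round towards the press's -y. A spring drives it back to 0 (about 2 N at the grip at rest, 7 N at the stop)
- lever_grip (a point): point on the axis of the lever's grip, an upright black cylinder 22 in diameter at the end of the arm, 130 from the pivot. The point lies 93 above the table; the grip's top is 113 and its foot, the flat 20 wide steel arm's top, 53 above the table
- lever_pivot (a point): point on the lever's vertical pivot axis, 93 above the table (level with lever_grip); fixed on the press, axes as the press's
- square_blank: the square wooden blank, 70 x 70 x 10, same wood; does not fit the cavity. Origin: centre of its underside
- round_blank: the round wooden blank, 72 across, 10 thick, same wood; does not fit the cavity. Origin: centre of its underside
- clay_pot: bystander: empty terracotta pot, 88 across, 85 high. Origin: centre of its underside
- trowel: bystander: hand trowel lying flat, 215 long, 44 wide, 26 high; handle towards its -x. Origin: on the table, near its middle
- spray_bottle: bystander: bottle with a white cap, 72 across, 140 high. Origin: centre of its underside
- dibber: bystander: dark wooden dibber with a steel point, lying along its x axis, 162 long, 26 across. Origin: on the table, near its middle
Things that resemble listed ones, but are neither listed nor needed, are in the scene too. Leave any red or turquoise look-alike of the oblong_blank alone.

How it is judged:
By the outcome, as a careful person would: the job done as asked, in the order asked, and still so for the second after the job is handed in, with the robot touching nothing.
It also fails if it takes over 58 s, if anything falls off the work surface, if the arm or the gripper's body presses on something with over 40 N, if the wrist force passes 120 N, or if a joint passes its speed limit or range.

## Working session

There is one attempt and no reset: what is moved stays moved. The work goes in short steps, Python scripts to look and compute and a tool call to move; the robot and the scene stay as the last step left them, time stands still between calls to the robot, and variables do not carry over. Pictures are saved under pics/ and viewed, at most 10 in all, crops included, and the job is handed in when it is done.

Besides the shell and the picture viewer there is one more tool, called after ">>>" as name([rows], argument=value, ...), one row to a line, values as JSON. jog_arm: Moves the arm, as the interface text tells. Its arguments: {"type":"object","properties":{"series":{"type":"array"},"newtons":{"type":"number"}},"required":["series"]}

```bash
ls; mkdir -p pics
cat > h.py <<'E'
import numpy as np, cv2
from scipy.spatial.transform import Rotation as R
from plant import r, vision
def cam(n):
    c=vision.camera(n); 
    v,u=np.mgrid[:384,:512]; z=c["z_map"]
    P=np.stack([(u-c["cx"])/c["fx"]*z,(v-c["cy"])/c["fy"]*z,z],-1)
    A=np.array(c["attitude"],float)
    M=A if A.shape==(3,3) else R.from_quat(A).as_matrix()
    W=P@M.T+np.array(c["eye"]); W[z==0]=np.nan
    return c,W
E
python3 - <<'E'
from h import *
for n in("top","side"):
    c,W=cam(n); cv2.imwrite(f"pics/{n}0.png",cv2.resize(c["img"],None,fx=1.5,fy=1.5)); np.savez(f"{n}0.npz",img=c["img"],W=W)
    print(n,c["eye"],c["attitude"],c["fx"],np.nanmin(W[...,2]),np.nanmedian(W[...,2]))
print(r.get_state())
E
```

```text
pics
top [ 215.11834184   -2.69920141 1830.15341676] [ 0.70441981 -0.70438091  0.0637029  -0.05985152] 486.58583845411994 -787.2018875991816 3.7026739043637917
side [ 460.29450248  831.73561107 1033.07637008] [-0.01433484  0.93338118 -0.35841486  0.01152702] 353.31155118306793 -773.3358534634199 2.0998846910451903
{'time_s': 0.1, 'qpos': array([-1.49551284e+00,  5.28402360e-01,  1.43376322e+00,  9.02766919e-06,
        1.18137259e+00, -1.78500497e-01]), 'dq': array([ 1.04487597e-03, -4.05428940e-04, -2.51847917e-03, -8.21580567e-04,
       -8.40259015e-04, -2.48336156e-05]), 'joint_torque': array([-4.80969102e-04, -4.43305135e+01, -1.78586483e+01, -1.74111951e-04,
        3.84503874e-03,  9.33931716e-06]), 'tool_pos': array([ 156.92430807, -604.67154303,  403.81669627]), 'ee_rot': array([ 9.91959756e-01,  1.26549977e-01,  5.43488678e-05, -9.71245908e-04]), 'contact_force': array([-0.31074183,  0.36996551, -0.03421375]), 'ft_torque': array([-0.01955171, -0.00720251, -0.0090602 ]), 'grip_force': 0.0, 'grip_width': 85.23111018824781}
```

View pics/top0.png

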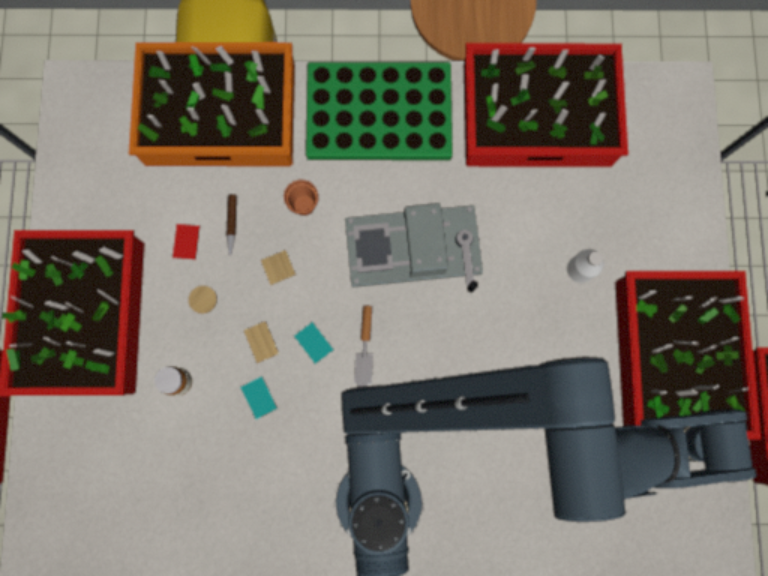

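View pics/side0.png

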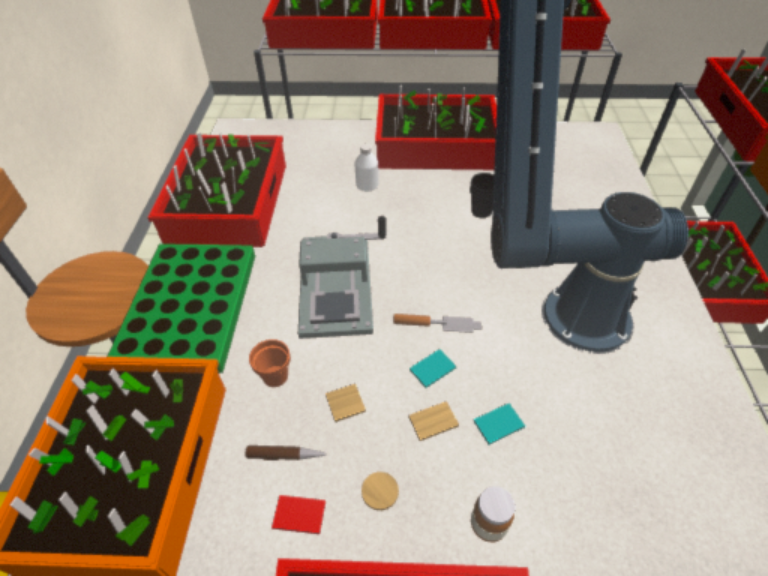

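The top view (768x576) shows the oblong blank at about (261,342), the square one at (278,267) and the round one at (202,299). The press nest is at (374,247), the head at (426,240), the pivot at (464,238) and the lever grip at (472,286). The press's axes nearly match the world's.

```bash
python3 - <<'E'
from h import *
def rect(P): 
    (c,s,a)=cv2.minAreaRect(P.astype(np.float32)); return np.round(c,1),np.round(s,1),round(a,2)
for n in("top","side"):
    d=np.load(n+"0.npz"); I=d["img"]; W=d["W"]; hsv=cv2.cvtColor(I,cv2.COLOR_BGR2HSV)
    X,Y,Z=W[...,0],W[...,1],W[...,2]
    tab=(X>250)&(X<600)&(Y>0)&(Y<500)
    print(n,"table z",np.nanmedian(Z[tab]))
    m=(hsv[...,1]>70)&(hsv[...,0]>12)&(hsv[...,0]<28)&(Z<40)&(Z>-10)&(X<800)
    k,l,st,ce=cv2.connectedComponentsWithStats(m.astype(np.uint8))
    for i in range(1,k):
        if st[i,4]>60:
            q=l==i; print("wood",st[i,4],ce[i],rect(W[q][:,:2]),np.nanmedian(Z[q]), W[q].mean(0))
    reg=(X>450)&(X<800)&(Y>-350)&(Y<100)
    h=reg&(Z>97)&(Z<111); k,l,st,ce=cv2.connectedComponentsWithStats(h.astype(np.uint8))
    for i in range(1,k):
        if st[i,4]>8: q=l==i; print("z~104",st[i,4],rect(W[q][:,:2]),W[q].mean(0))
    b=reg&(Z>17)&(Z<120); k,l,st,ce=cv2.connectedComponentsWithStats(b.astype(np.uint8)); i=1+np.argmax(st[1:,4]); q=l==i
    print("press",rect(W[q][:,:2]))
    for i in range(15,125,5): print(i,(reg&(Z>=i)&(Z<i+5)).sum(),end="; ")
    print()
E
python3 - <<'E'
import cv2
a=cv2.imread('pics/top0.png')
import numpy as np
d=np.load('top0.npz')["img"]
cv2.imwrite('pics/crop.png',cv2.resize(d[125:205,220:330],None,fx=7,fy=7,interpolation=cv2.INTER_CUBIC))
E
```

```text
top table z 2.792269777756246
wood 303 [184.93069307 177.90759076] (array([575. , 256.2]), array([68.8, 65.8]), 23.01) 11.524547523274578 [573.87987995 255.98097943  11.5084116 ]
wood 257 [134.61089494 199.38910506] (array([491.8, 444.8]), array([68. , 66.3]), 5.53) 10.63729433620324 [491.2452389  443.88589324  10.7410702 ]
wood 112 [244.02678571 215.15178571] (array([430.4,  30.6]), array([21. , 84.6]), 84.3) 25.45383238156296 [429.79153391  30.30898821  25.38579038]
wood 354 [173.62429379 227.68644068] (array([384.6, 293.3]), array([86.7, 56.8]), 24.11) 11.04543728330691 [384.29088396 293.55948473  11.22700361]
z~104 967 (array([ 631.6, -114.7]), array([166.6,  90.6]), 5.61) [ 630.61249395 -114.60757004  104.51715998]
press (array([604.2, -90.6]), array([231.8, 335.2]), 5.92)
15 275; 20 680; 25 756; 30 332; 35 246; 40 266; 45 230; 50 166; 55 72; 60 35; 65 17; 70 10; 75 11; 80 10; 85 12; 90 29; 95 142; 100 425; 105 402; 110 121; 115 15; 120 1; 
side table z 2.1002328626025246
wood 75 [271.69333333 211.88      ] (array([434.3,  32.1]), array([83., 24.]), 2.12) 24.654104035444448 [440
[... 223 characters left out ...]
(array([385.6, 295.3]), array([89.4, 61.2]), 22.14) 11.251831549787198 [385.65421781 297.30518968  11.11051678]
wood 489 [252.9406953  326.85685072] (array([492.4, 446.6]), array([68.7, 68.7]), 46.04) 11.373930608785827 [492.46382863 447.25974998  11.3044714 ]
z~104 15 (array([ 512.8, -219.4]), array([13.8, 12.3]), 31.13) [ 512.70579796 -218.60313827  104.702632  ]
z~104 769 (array([ 632.3, -113. ]), array([167.3,  93.8]), 7.11) [ 630.93744421 -108.69724003  105.00948861]
press (array([606.4, -85.9]), array([225.6, 334.6]), 4.83)
15 51; 20 551; 25 668; 30 116; 35 134; 40 347; 45 201; 50 63; 55 62; 60 23; 65 14; 70 28; 75 37; 80 48; 85 50; 90 56; 95 43; 100 329; 105 413; 110 24; 115 3; 120 0;
```

View pics/crop.png

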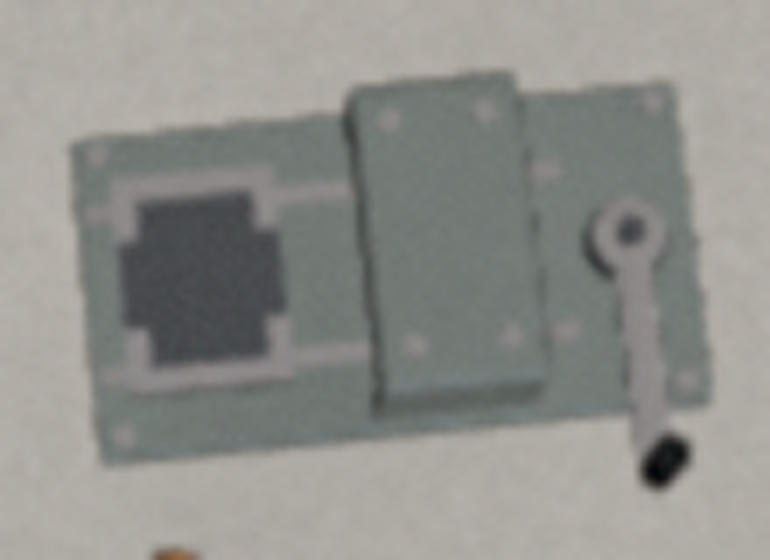

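The crop shows the cavity as a dark cross centred at about (203,280), the pivot at (628,230) and the grip at (665,460). I'll start the arm towards the blank now.

>>> jog_arm([
  {"dp":[0.042,0.046,0],"angular":[0,0,1],"hand":-1},
  {"dp":[0.042,0.046,0],"angular":[0,0,1],"hand":-1},
  {"dp":[0.042,0.046,0],"angular":[0,0,1],"hand":-1},
  {"dp":[0.042,0.046,0],"angular":[0,0,1],"hand":-1},
  {"dp":[0.042,0.046,0],"angular":[0,0,1],"hand":-1},
  {"dp":[0.042,0.046,0],"angular":[0,0,1],"hand":-1},
  {"dp":[0.042,0.046,0],"angular":[0,0,1],"hand":-1},
  {"dp":[0.042,0.046,0],"angular":[0,0,1],"hand":-1},
  {"dp":[0,0.06,0],"angular":[0,0,1],"hand":-1},
  {"dp":[0,0.06,0],"angular":[0,0,0],"hand":-1},
])

```text
time_s: 1.35
tool_pos: [493.2, -115.0, 404.2]
ee_rot: [0.979, 0.204, -0.0, -0.0]
contact_force: [1.3, 0.5, 1.0]
grip_width: 85.6
grip_force: 0.0
```

```bash
cat > nest.py <<'E'
from h import *
# cavity + head from first pictures by ray/plane intersection
import json
def onplane(W,eye,uv,z):
    pass
E
python3 - <<'E'
from h import *
def rayhit(c,uv,z):
    uv=np.atleast_2d(uv); A=R.from_quat(c["attitude"]).as_matrix()
    d=np.c_[(uv[:,0]-c["cx"])/c["fx"],(uv[:,1]-c["cy"])/c["fy"],np.ones(len(uv))]@A.T
    e=np.array(c["eye"]); return (e+d*((z-e[2])/d[:,2])[:,None])[:,:2]
for n in("top","side"):
    c=vision.camera(n); d=np.load(n+"0.npz"); I=d["img"].astype(int); W=d["W"]
    g=I.sum(2)/3; X,Y,Z=W[...,0],W[...,1],W[...,2]
    reg=(abs(X-619)<75)&(abs(Y-15)<60)
    print(n,np.percentile(g[reg],[5,25,50,75,95]))
    m=reg&(g<105)&(np.abs(I[...,1]-I[...,2])<12); 
    k,l,st,ce=cv2.connectedComponentsWithStats(m.astype(np.uint8)); i=1+np.argmax(st[1:,4])
    ys,xs=np.where(l==i); P=rayhit(c,np.c_[xs,ys],40.)
    print("cavity",len(P),P.mean(0),cv2.minAreaRect(P.astype(np.float32)))
    hs=(Z>98)&(Z<111)&(X>500)&(X<730)&(Y>-190)&(Y<-40)
    ys,xs=np.where(hs); P=rayhit(c,np.c_[xs,ys],104.); print("head",P.mean(0),cv2.minAreaRect(P.astype(np.float32)))
    m=(g<45)&(abs(X-512)<40)&(abs(Y+225)<40)&(Z>50); ys,xs=np.where(m)
    print("grip",len(xs),np.median(W[m],0) if len(xs) else 0, [np.round(W[m][:,i],0).tolist()[:12] for i in range(3)])
s=r.get_state(); print(s["time_s"],s["tool_pos"],s["ee_rot"],s["contact_force"],s["qpos"])
E
```

```text
top [ 73.33333333  76.66666667 115.33333333 121.33333333 138.        ]
cavity 475 [620.04551935  14.33383173] ((621.90771484375, 13.869665145874023), (92.61375427246094, 86.72252655029297), 0.35563910007476807)
head [ 630.86694301 -114.6753051 ] ((630.8441162109375, -114.78048706054688), (166.09793090820312, 89.72503662109375), 5.835077285766602)
grip 22 [ 509.2373527  -224.5549684   110.84489732] [[517.0, 517.0, 515.0, 514.0, 515.0, 514.0, 511.0, 510.0, 510.0, 509.0, 510.0, 511.0], [-225.0, -229.0, -223.0, -225.0, -230.0, -233.0, -219.0, -221.0, -225.0, -228.0, -232.0, -218.0], [117.0, 115.0, 107.0, 112.0, 107.0, 110.0, 109.0, 115.0, 115.0, 119.0, 114.0, 86.0]]
side [ 85.          93.33333333 129.66666667 141.66666667 164.33333333]
cavity 448 [619.00481885  20.1885575 ] ((615.1859130859375, 19.696372985839844), (113.84432220458984, 94.0491714477539), 1.5085285902023315)
head [ 631.36376045 -110.1069775 ] ((631.3952026367188, -109.57307434082031), (164.70828247070312, 96.23080444335938), 5.7260589599609375)
grip 0 0 [[], [], []]
1.45 [ 491.58522376 -111.4651305   404.01673592] [ 0.97830737  0.20713968 -0.00159774 -0.00230035] [-0.52158179 -0.41389665 -0.13344518] [-0.44543392  0.36733894  1.73058554  0.00196891  1.04900418  0.70707419]
```

>>> jog_arm([
  {"dp":[-0.0155,0.058,0],"angular":[0,0,0],"hand":-1},
  {"dp":[-0.0155,0.058,0],"angular":[0,0,0],"hand":-1},
  {"dp":[-0.0155,0.058,0],"angular":[0,0,0],"hand":-1},
  {"dp":[-0.0155,0.058,0],"angular":[0,0,0],"hand":-1},
  {"dp":[-0.0155,0.058,0],"angular":[0,0,0],"hand":-1},
  {"dp":[-0.0155,0.058,0],"angular":[0,0,0],"hand":-1},
  {"dp":[-0.014,0.058,0],"angular":[0,0,0],"hand":-1},
  {"dp":[0,0,-0.06],"angular":[0,0,0],"hand":-1},
  {"dp":[0,0,-0.06],"angular":[0,0,0],"hand":-1},
  {"dp":[0,0,0],"angular":[0,0,0],"hand":-1},
])

```text
time_s: 2.7
tool_pos: [384.8, 288.1, 280.4]
ee_rot: [0.979, 0.204, -0.006, 0.001]
contact_force: [-0.7, -0.3, 0.6]
grip_width: 85.6
grip_force: 0.0
```

Run:
```python
from h import *
for i in range(3):
    s=r.get_state(); print(s["time_s"],s["tool_pos"],R.from_quat(s["ee_rot"]).as_euler("ZYX",degrees=True),s["contact_force"],s["qpos"])
```

```text
2.7 [384.81064722 288.13368931 280.36021803] [ 23.53329193   0.73310802 179.99001167] [-0.68835189 -0.31005168  0.57189493] [ 4.09759116e-01  5.45028041e-01  1.89815620e+00 -2.86168552e-04
  7.11203408e-01  1.57003889e+00]
2.7 [384.81064722 288.13368931 280.36021803] [ 23.53329193   0.73310802 179.99001167] [-0.68835189 -0.31005168  0.57189493] [ 4.09759116e-01  5.45028041e-01  1.89815620e+00 -2.86168552e-04
  7.11203408e-01  1.57003889e+00]
2.7 [384.81064722 288.13368931 280.36021803] [ 23.53329193   0.73310802 179.99001167] [-0.68835189 -0.31005168  0.57189493] [ 4.09759116e-01  5.45028041e-01  1.89815620e+00 -2.86168552e-04
  7.11203408e-01  1.57003889e+00]
```

>>> jog_arm([
  {"dp":[0,0.0048,-0.05],"angular":[0,0,0],"hand":-1},
  {"dp":[0,0,-0.04],"angular":[0,0,0],"hand":-1},
  {"dp":[0,0,-0.02],"angular":[0,0,0],"hand":-1},
  {"dp":[0,0,0],"angular":[0,0,0],"hand":-1},
  {"dp":[0,0,0],"angular":[0,0,0],"hand":-1},
])

```text
time_s: 3.32
tool_pos: [387.2, 294.1, 176.8]
ee_rot: [0.979, 0.204, 0.002, -0.0]
contact_force: [0.0, 0.6, 0.8]
grip_width: 85.7
grip_force: 0.0
```

Run:
```python
from h import *
c,W=cam("side"); cv2.imwrite("pics/s1.png",cv2.resize(c["img"][200:330,210:370],None,fx=4.5,fy=4.5,interpolation=cv2.INTER_CUBIC))
s=r.get_state(); print(s["time_s"],s["tool_pos"],R.from_quat(s["ee_rot"]).as_euler("ZYX",degrees=True),s["contact_force"])
```

```text
3.375 [387.03313799 294.06614056 176.79272455] [  23.51859676   -0.24466514 -179.99797992] [-0.83747571  0.22117801  0.29467859]
```

View pics/s1.png

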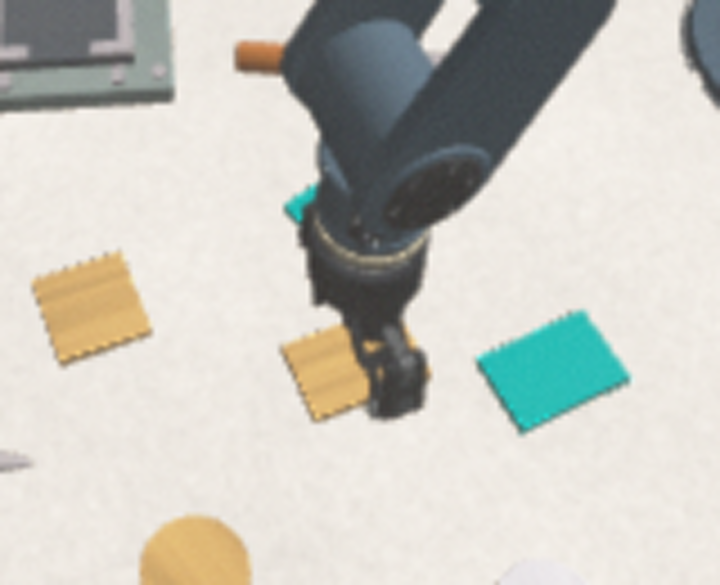

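The side crop shows the finger at about (393,412), perhaps 10 mm off the middle of the blank's near edge. I'll check this with depth.

Run:
```python
from h import *
for n in ("side","top"):
    c,W=cam(n); I=c["img"].astype(int); g=I.sum(2)/3; X,Y,Z=W[...,0],W[...,1],W[...,2]
    m=(g<75)&(abs(X-385)<70)&(abs(Y-294)<80)
    a=np.radians(23.5); u=(X-385)*np.cos(a)+(Y-294)*np.sin(a); v=-(X-385)*np.sin(a)+(Y-294)*np.cos(a)
    for lo,hi in((5,25),(25,40),(40,60),(60,80),(80,110),(110,150)):
        q=m&(Z>lo)&(Z<hi)
        if q.sum()>3: print(n,lo,hi,q.sum(),"u",np.round(np.percentile(u[q],[3,50,97]),1),"v",np.round(np.percentile(v[q],[3,50,97]),1))
```

```text
side 25 40 4 u [ 7.9  9.  12.3] v [-44.2   4.   52.9]
side 60 80 25 u [-6.2 12.8 14.9] v [-63.1  63.1  71.8]
side 80 110 74 u [-5.1 13.1 18.6] v [-66.7  60.7  71.7]
side 110 150 93 u [-5.5 12.5 38.2] v [-10.4  35.5  68.1]
top 60 80 10 u [-10.5  -6.6   3.3] v [-67.5 -49.7 -40.9]
top 80 110 21 u [-12.4  -6.5   6.8] v [-72.1 -66.8 -37.6]
top 110 150 19 u [-10.8  -2.9   8.2] v [-69.3 -64.2 -45.9]
```

Run:
```python
from h import *
c,W=cam("side")
for v in range(270,298,2): print(v,c["img"][v,297],np.round(W[v,294]),np.round(W[v,298]),np.round(W[v,302]))
```

```text
270 [63 63 66] [379. 333. 139.] [367. 325. 127.] [341. 255.   1.]
272 [91 90 90] [378. 331. 124.] [366. 329. 121.] [341. 262.   0.]
274 [108 109 109] [378. 334. 118.] [366. 331. 114.] [341. 269.   1.]
276 [109 109 109] [377. 336. 111.] [367. 341. 121.] [343. 281.   9.]
278 [78 82 81] [375. 326.  79.] [367. 348. 122.] [356. 348. 123.]
280 [76 76 73] [375. 333.  81.] [367. 353. 120.] [356. 353. 120.]
282 [69 70 70] [369. 303.  10.] [368. 359. 119.] [355. 355. 112.]
284 [62 64 67] [375. 342.  74.] [367. 362. 112.] [355. 357. 103.]
286 [61 63 64] [375. 346.  69.] [366. 362. 102.] [354. 357.  92.]
288 [63 64 65] [374. 349.  62.] [366. 363.  91.] [352. 355.  76.]
290 [64 67 67] [373. 346.  43.] [365. 364.  80.] [353. 361.  75.]
292 [81 84 87] [372. 346.  29.] [364. 365.  69.] [345. 331.  -0.]
294 [222 229 233] [370. 339.   1.] [357. 337.  -2.] [345. 339.   3.]
296 [230 236 240] [370. 345.   2.] [357. 344.  -1.] [345. 344.   0.]
```

>>> jog_arm([
  {"dp":[-0.0015,0,-0.005],"angular":[0,0,0],"hand":-1},
  {"dp":[0,0,0],"angular":[0,0,0],"hand":1},
  {"dp":[0,0,0],"angular":[0,0,0],"hand":1},
  {"dp":[0,0,0],"angular":[0,0,0],"hand":1},
  {"dp":[0,0,0],"angular":[0,0,0],"hand":1},
  {"dp":[0,0,0],"angular":[0,0,0],"hand":1},
], newtons=40)

```text
time_s: 4.28
tool_pos: [384.2, 293.8, 169.8]
ee_rot: [0.979, 0.204, -0.0, 0.0]
contact_force: [-1.0, -0.5, 4.2]
grip_width: 58.8
grip_force: 43.2
```

>>> jog_arm([
  {"dp":[0,0,0.03],"angular":[0,0,0],"hand":1},
  {"dp":[0,0,0.06],"angular":[0,0,0],"hand":1},
  {"dp":[0.039,-0.0465,0],"angular":[0,0,-2.95],"hand":1},
  {"dp":[0.039,-0.0465,0],"angular":[0,0,-2.95],"hand":1},
  {"dp":[0.039,-0.0465,0],"angular":[0,0,-2.95],"hand":1},
  {"dp":[0.039,-0.0465,0],"angular":[0,0,-2.95],"hand":1},
  {"dp":[0.039,-0.0465,0],"angular":[0,0,-2.95],"hand":1},
  {"dp":[0.039,-0.0465,0],"angular":[0,0,-2.95],"hand":1},
  {"dp":[0,0,0],"angular":[0,0,0],"hand":1},
  {"dp":[0,0,0],"angular":[0,0,0],"hand":1},
])

```text
time_s: 5.52
tool_pos: [617.7, 14.8, 258.8]
ee_rot: [0.999, 0.051, -0.001, -0.0]
contact_force: [-0.3, 0.4, -0.7]
grip_width: 58.9
grip_force: 43.6
```

Run:
```python
from h import *
ims=[]
for n in ("side","top"):
    c,W=cam(n); I=c["img"]; ims.append(I); X,Y,Z=W[...,0],W[...,1],W[...,2]
    hsv=cv2.cvtColor(I,cv2.COLOR_BGR2HSV)
    m=(hsv[...,1]>60)&(hsv[...,0]>10)&(hsv[...,0]<30)&(Z>60)&(Z<130)&(abs(X-619)<90)&(abs(Y-14)<70)
    p=W[m]
    if len(p): print(n,len(p),np.nanmedian(p[:,2]),cv2.minAreaRect(p[:,:2].astype(np.float32)))
cv2.imwrite("pics/s2.png",np.hstack([cv2.resize(ims[0][140:240,180:280],(399,399)),cv2.resize(ims[1][110:230,190:310],(399,399))]))
s=r.get_state(); print(s["time_s"],s["tool_pos"],R.from_quat(s["ee_rot"]).as_euler("ZYX",degrees=True),s["contact_force"],s["grip_width"])
```

```text
side 247 100.05032218546046 ((618.2217407226562, 18.803802490234375), (89.15914154052734, 65.43008422851562), 6.437480449676514)
5.625 [617.16861242  16.01103269 259.09094351] [ 5.91664692e+00  1.51200865e-01 -1.79948092e+02] [-0.15256917  0.59717246  0.32123293] 58.57472921508409
```

View pics/s2.png

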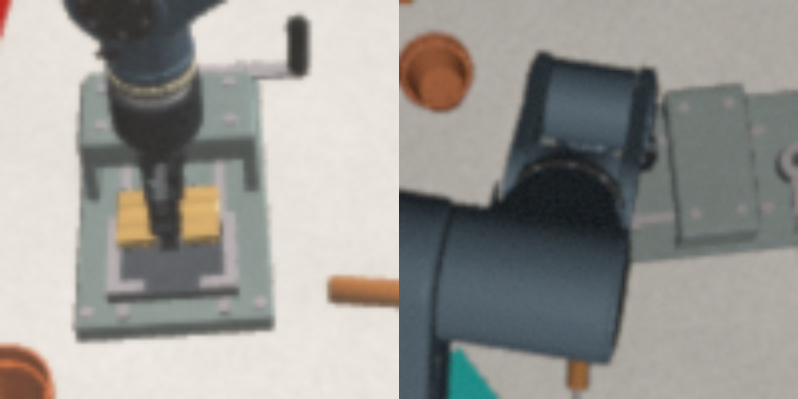

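The blank is held straight over the nest: in the side crop it sits at (168,218) with the cavity right under it. I'll lower it to just above the walls and compare the edges directly.

>>> jog_arm([
  {"dp":[0.0008,0,-0.02],"angular":[0,0,0],"hand":1},
  {"dp":[0,0,-0.018],"angular":[0,0,0],"hand":1},
  {"dp":[0,0,0],"angular":[0,0,0],"hand":1},
  {"dp":[0,0,0],"angular":[0,0,0],"hand":1},
])

```text
time_s: 6.12
tool_pos: [619.2, 15.0, 221.2]
ee_rot: [0.999, 0.051, -0.0, -0.0]
contact_force: [-0.1, -0.1, -1.0]
grip_width: 58.5
grip_force: 43.6
```

Run:
```python
from h import *
fr=[vision.camera("side")["img"].astype(float) for _ in range(4)]
I=np.mean(fr,0).astype(np.uint8); c,W=cam("side"); np.savez("s3.npz",img=I,W=W)
cv2.imwrite("pics/s3.png",cv2.resize(I[170:225,190:260],(763,600),interpolation=cv2.INTER_CUBIC))
s=r.get_state(); print(s["time_s"],s["tool_pos"],R.from_quat(s["ee_rot"]).as_euler("ZYX",degrees=True),s["contact_force"],s["grip_width"])
# reproject expected wall corners for candidate nest
A=R.from_quat(c["attitude"]).as_matrix()
def pr(p):
    q=(np.array(p)-c["eye"])@A; return q[0]/q[2]*c["fx"]+c["cx"],q[1]/q[2]*c["fy"]+c["cy"]
a=np.radians(5.8)
for nx,ny,z,tag in ((618.5,15.5,46,"nest"),):
  for hx,hy in((47,32),(59,44)):
    for sx in(-1,1):
      for sy in(-1,1):
        x,y=hx*sx,hy*sy; u,v=pr([nx+x*np.cos(a)-y*np.sin(a),ny+x*np.sin(a)+y*np.cos(a),z]); print(tag,hx*sx,hy*sy,round((u-190)*10.9,0),round((v-170)*10.91,0))
```

```text
6.375 [619.47636453  14.76237563 222.29039112] [ 5.83976668e+00 -6.66393050e-02  1.79981659e+02] [ 0.09599333 -0.43659486  0.27625648] 58.81999134076515
nest -47 -32 496.0 277.0
nest -47 32 502.0 424.0
nest 47 -32 219.0 293.0
nest 47 32 215.0 441.0
nest -59 -44 530.0 249.0
nest -59 44 540.0 451.0
nest 59 -44 184.0 269.0
nest 59 44 177.0 472.0
```

View pics/s3.png

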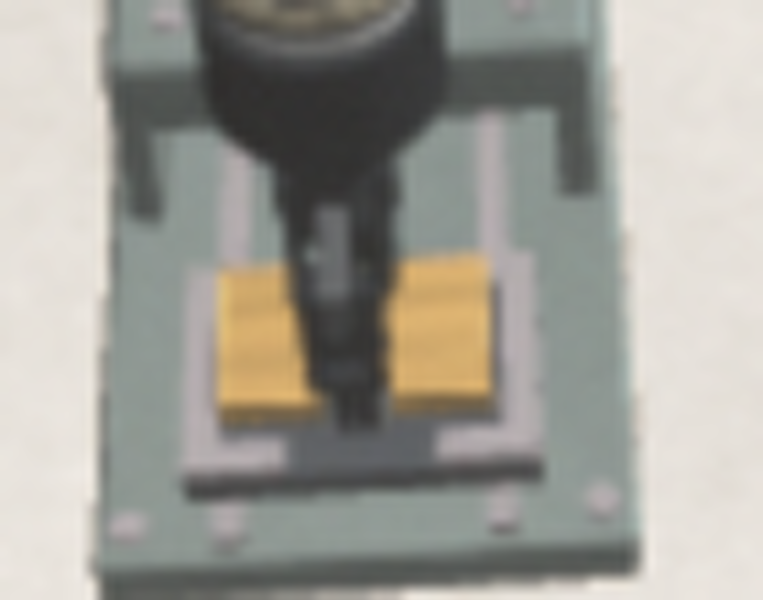

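Run:
```python
from h import *
from scipy.optimize import least_squares as ls
c=vision.camera("side"); A=R.from_quat(c["attitude"]).as_matrix()
def pr(p):
    q=(p-c["eye"])@A; return np.c_[(q[:,0]/q[:,2]*c["fx"]+c["cx"]+.5-190)*10.9,(q[:,1]/q[:,2]*c["fy"]+c["cy"]+.5-170)*10.91]
def corners(t,hx,hy,z):
    a=t[2]; P=np.array([[hx,hy],[-hx,hy],[hx,-hy],[-hx,-hy]]); C,S=np.cos(a),np.sin(a)
    return np.c_[P@np.array([[C,S],[-S,C]])+t[:2],np.full(4,z)]
def fit(obs,hx,hy,z):
    s=ls(lambda t:(pr(corners(t,hx,hy,z))-obs).ravel(),[619,15,.1]); return s.x,np.round(s.fun,1)
print("nest",fit(np.array([[185,475],[541,458],[187,268],[533,250]]),59,44,46))
print("blank",fit(np.array([[218,408],[491,397],[217,276],[488,257]]),45,30,62))
```

```text
nest (array([6.19215953e+02, 1.43176108e+01, 9.83464737e-02]), array([-4.5, -0.6,  1.9, -4.2,  1.3,  3. ,  1.4,  1.9]))
blank (array([6.20455937e+02, 1.60317053e+01, 1.02723591e-01]), array([-2.7,  4. ,  1.5, -1.5,  1.8, -3.1, -0.6,  0.3]))
```

>>> jog_arm([
  {"dp":[-0.001,-0.0008,-0.002],"angular":[0,0,0],"hand":1},
  {"dp":[0,0,-0.003],"angular":[0,0,0],"hand":1},
  {"dp":[0,0,-0.0025],"angular":[0,0,0],"hand":1},
  {"dp":[0,0,0],"angular":[0,0,0],"hand":1},
  {"dp":[0,0,0],"angular":[0,0,0],"hand":1},
])

```text
time_s: 7.05
tool_pos: [618.3, 14.1, 214.1]
ee_rot: [0.999, 0.051, -0.0, -0.0]
contact_force: [-0.1, -0.3, -0.2]
grip_width: 58.8
grip_force: 43.6
```

>>> jog_arm([
  {"dp":[0,0,-0.002],"angular":[0,0,0],"hand":1},
  {"dp":[0,0,-0.0015],"angular":[0,0,0],"hand":1},
  {"dp":[0,0,0],"angular":[0,0,0],"hand":1},
  {"dp":[0,0,0],"angular":[0,0,0],"hand":1},
])

```text
time_s: 7.55
tool_pos: [618.3, 14.1, 210.7]
ee_rot: [0.999, 0.051, -0.0, -0.0]
contact_force: [-0.6, 0.3, -1.1]
grip_width: 58.7
grip_force: 43.6
```

>>> jog_arm([
  {"dp":[0,0,-0.001],"angular":[0,0,0],"hand":1},
  {"dp":[0,0,0],"angular":[0,0,0],"hand":1},
  {"dp":[0,0,0],"angular":[0,0,0],"hand":1},
])

```text
time_s: 7.92
tool_pos: [618.3, 14.0, 209.9]
ee_rot: [0.999, 0.051, 0.0, 0.0]
contact_force: [-0.1, 0.5, 0.9]
grip_width: 59.0
grip_force: 43.8
```

>>> jog_arm([
  {"dp":[0,0,0],"angular":[0,0,0],"hand":-0.5},
  {"dp":[0,0,0],"angular":[0,0,0],"hand":-1},
  {"dp":[0,0,0],"angular":[0,0,0],"hand":-1},
  {"dp":[0,0,0],"angular":[0,0,0],"hand":-1},
  {"dp":[0,0,0],"angular":[0,0,0],"hand":-1},
  {"dp":[0,0,0.02],"angular":[0,0,0],"hand":-1},
  {"dp":[0,0,0.05],"angular":[0,0,0],"hand":-1},
  {"dp":[0,0,0.05],"angular":[0,0,0],"hand":-1},
  {"dp":[-0.06,0,0],"angular":[0,0,0],"hand":-1},
  {"dp":[-0.05,-0.03,0],"angular":[0,0,0],"hand":-1},
])

```text
time_s: 9.18
tool_pos: [506.7, -14.9, 331.9]
ee_rot: [0.999, 0.053, 0.002, 0.0]
contact_force: [0.3, -1.5, 0.1]
grip_width: 84.9
grip_force: 0.0
```

Run:
```python
from h import *
I=[]
for n in("side",):
    c,W=cam(n); X,Y,Z=W[...,0],W[...,1],W[...,2]; hsv=cv2.cvtColor(c["img"],cv2.COLOR_BGR2HSV)
    m=(hsv[...,1]>60)&(hsv[...,0]>10)&(hsv[...,0]<30)&(Z>30)&(Z<80)&(abs(X-619)<70)&(abs(Y-14)<60)
    p=W[m]; print(len(p),np.nanmedian(p[:,2]),cv2.minAreaRect(p[:,:2].astype(np.float32)))
    cc=p-p.mean(0); print("plane normal",np.linalg.svd(cc)[2][2], )
    g=c["img"].astype(int).sum(2)/3
    q=(g<60)&(abs(X-512)<40)&(abs(Y+225)<40)&(Z>55)&(Z<125); print("grip",q.sum(),np.median(W[q],0),W[q].min(0),W[q].max(0))
    cv2.imwrite("pics/s4.png",cv2.resize(c["img"][130:230,185:285],(600,600),interpolation=cv2.INTER_CUBIC))
s=r.get_state(); print(s["time_s"],s["tool_pos"],s["grip_width"],s["qpos"])
```

```text
352 51.246664994876994 ((620.3453979492188, 12.061935424804688), (91.84599304199219, 73.34839630126953), 5.968003273010254)
plane normal [3.12911200e-05 5.19635348e-03 9.99986498e-01]
  return _methods._mean(a, axis=axis, dtype=dtype,
  ret = um.true_divide(
Traceback (most recent call last):
ValueError: zero-size array to reduction operation minimum which has no identity
```

The blank lies flat, with its top at about z=51, so it is seated. Next is the lever grip, which the press pose puts at about (512,-228).

>>> jog_arm([
  {"dp":[0.002,-0.053,0],"angular":[0,0,0],"hand":-1},
  {"dp":[0.001,-0.053,0],"angular":[0,0,0],"hand":-1},
  {"dp":[0.001,-0.053,0],"angular":[0,0,0],"hand":-1},
  {"dp":[0.001,-0.053,0],"angular":[0,0,0],"hand":-1},
  {"dp":[0,0,0],"angular":[0,0,0],"hand":-1},
])

```text
time_s: 9.85
tool_pos: [513.8, -232.1, 331.2]
ee_rot: [0.999, 0.048, 0.002, 0.002]
contact_force: [0.2, 0.4, -1.3]
grip_width: 85.5
grip_force: 0.0
```

Run:
```python
from h import *
c,W=cam("side"); cv2.imwrite("pics/s4.png",cv2.resize(c["img"][110:230,185:285],(500,600),interpolation=cv2.INTER_CUBIC))
s=r.get_state(); print(s["time_s"],s["tool_pos"],s["grip_width"],s["qpos"])
```

```text
9.9 [ 513.29500174 -229.83183781  330.80154762] 85.54060093216151 [-6.19705073e-01  5.41557260e-01  1.66324526e+00  2.48654695e-04
  9.34772215e-01  8.52503549e-01]
```

View pics/s4.png

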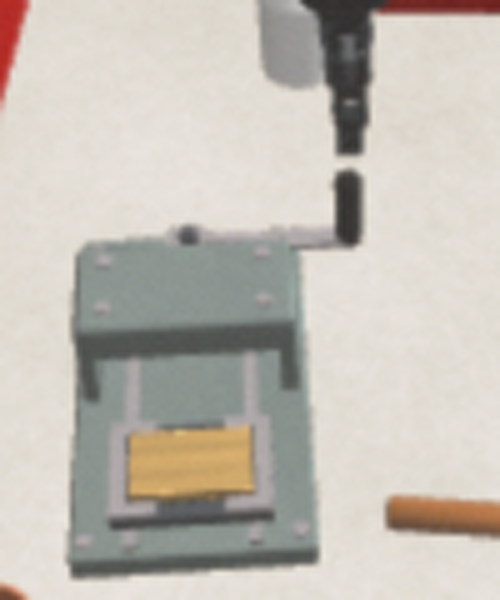

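The side crop shows the blank seated inside the walls at (190,462) and the fingers in line above the grip at (348,205).

>>> jog_arm([
  {"dp":[0,0.001,-0.05],"angular":[0,0,0],"hand":-1},
  {"dp":[0,0,-0.044],"angular":[0,0,0],"hand":-1},
  {"dp":[0,0,0],"angular":[0,0,0],"hand":0},
  {"dp":[0,0,0],"angular":[0,0,0],"hand":0.1},
  {"dp":[0,0,0],"angular":[0,0,0],"hand":0.1},
  {"dp":[0,0,0],"angular":[0,0,0],"hand":0.1},
], newtons=20)

```text
time_s: 10.65
tool_pos: [513.7, -227.1, 237.4]
ee_rot: [0.999, 0.051, 0.001, 0.001]
contact_force: [0.1, -0.5, 0.1]
grip_width: 38.3
grip_force: 0.0
```

>>> jog_arm([
  {"dp":[0.0015,-0.0138,0],"angular":[0,0,6],"hand":0.1},
  {"dp":[0.0034,-0.0132,0],"angular":[0,0,6],"hand":0.1},
  {"dp":[0.0048,-0.0127,0],"angular":[0,0,6],"hand":0.1},
  {"dp":[0.0062,-0.0121,0],"angular":[0,0,6],"hand":0.1},
  {"dp":[0.0074,-0.0114,0],"angular":[0,0,6],"hand":0.1},
  {"dp":[0.0086,-0.0106,0],"angular":[0,0,6],"hand":0.1},
  {"dp":[0.0096,-0.0096,0],"angular":[0,0,6],"hand":0.1},
  {"dp":[0.0106,-0.0086,0],"angular":[0,0,6],"hand":0.1},
  {"dp":[0.0114,-0.0074,0],"angular":[0,0,6],"hand":0.1},
  {"dp":[0,0,0],"angular":[0,0,0],"hand":0.1},
])

```text
time_s: 11.9
tool_pos: [575.7, -326.3, 236.2]
ee_rot: [0.867, 0.499, -0.001, -0.002]
contact_force: [-6.0, 1.7, 2.2]
grip_width: 38.2
grip_force: 2.7
```

Run:
```python
from h import *
s=r.get_state(); d=s["tool_pos"][:2]-[641.7,-214.8]
print(s["tool_pos"],np.hypot(*d),np.degrees(np.arctan2(d[1],d[0]))%360,R.from_quat(s["ee_rot"]).as_euler("ZYX",degrees=True)[0],s["contact_force"],s["grip_width"],s["grip_force"])
```

```text
[ 575.69487254 -326.26092543  236.18085806] 129.53846821882624 239.36675623244764 59.836000188318906 [-5.95266114  1.73919638  2.23782438] 38.232528374561255 2.663083076477051
```

Force is the spring's, as expected. I'll continue towards the stop.

>>> jog_arm([
  {"dp":[0.0121,-0.0062,0],"angular":[0,0,6],"hand":0.1},
  {"dp":[0.0127,-0.0049,0],"angular":[0,0,6],"hand":0.1},
  {"dp":[0.006,-0.0017,0],"angular":[0,0,2],"hand":0.1},
  {"dp":[0,0,0],"angular":[0,0,0],"hand":0.1},
])

```text
time_s: 12.4
tool_pos: [605.8, -339.4, 235.9]
ee_rot: [0.8, 0.601, -0.002, -0.002]
contact_force: [-7.3, -1.1, 2.1]
grip_width: 38.7
grip_force: 3.3
```

>>> jog_arm([
  {"dp":[0.003,-0.0007,0],"angular":[0,0,1.4],"hand":0.1},
  {"dp":[0.003,-0.0007,0],"angular":[0,0,1.4],"hand":0.1},
  {"dp":[0,0,0],"angular":[0,0,0],"hand":0.1},
])

```text
time_s: 12.78
tool_pos: [611.5, -340.8, 235.8]
ee_rot: [0.785, 0.62, -0.002, -0.002]
contact_force: [-8.0, -1.7, 1.8]
grip_width: 38.5
grip_force: 3.4
```

>>> jog_arm([
  {"dp":[0.002,-0.0004,0],"angular":[0,0,1],"hand":0.1},
  {"dp":[0,0,0],"angular":[0,0,0],"hand":0.1},
])

```text
time_s: 13.02
tool_pos: [613.4, -341.3, 235.8]
ee_rot: [0.779, 0.627, -0.002, -0.002]
contact_force: [-7.6, -2.3, 1.1]
grip_width: 38.6
grip_force: 3.5
```

>>> jog_arm([
  {"dp":[0.002,-0.0004,0],"angular":[0,0,0.5],"hand":0.1},
  {"dp":[0,0,0],"angular":[0,0,0],"hand":0.1},
])

```text
time_s: 13.28
tool_pos: [615.4, -341.8, 235.9]
ee_rot: [0.777, 0.63, -0.002, -0.002]
contact_force: [-6.7, -2.2, 1.6]
grip_width: 38.3
grip_force: 3.5
```

>>> jog_arm([
  {"dp":[0.002,-0.0004,0],"angular":[0,0,0],"hand":0.1},
  {"dp":[0,0,0],"angular":[0,0,0],"hand":0.1},
])

```text
time_s: 13.52
tool_pos: [617.3, -342.5, 235.8]
ee_rot: [0.777, 0.63, -0.002, -0.002]
contact_force: [-6.7, -2.9, 2.8]
grip_width: 38.5
grip_force: 3.6
```

>>> jog_arm([
  {"dp":[0.0015,-0.0003,0],"angular":[0,0,0],"hand":0.1},
  {"dp":[0,0,0],"angular":[0,0,0],"hand":0.1},
])

```text
time_s: 13.78
tool_pos: [618.1, -342.7, 235.8]
ee_rot: [0.776, 0.63, -0.003, -0.003]
contact_force: [-9.9, -2.8, 2.5]
grip_width: 38.7
grip_force: 4.6
```

>>> jog_arm([
  {"dp":[0.0015,-0.0003,0],"angular":[0,0,0],"hand":0.1},
  {"dp":[0,0,0],"angular":[0,0,0],"hand":0.1},
])

```text
time_s: 14.02
tool_pos: [618.8, -342.9, 235.7]
ee_rot: [0.776, 0.63, -0.004, -0.004]
contact_force: [-12.6, -3.1, 4.6]
grip_width: 38.4
grip_force: 5.9
```

Run:
```python
from h import *
c,W=cam("side"); s=r.get_state(); print(s["tool_pos"],s["contact_force"])
X,Y,Z=W[...,0],W[...,1],W[...,2]; hsv=cv2.cvtColor(c["img"],cv2.COLOR_BGR2HSV)
m=(hsv[...,1]>60)&(hsv[...,0]>10)&(hsv[...,0]<30)&(Z>30)&(Z<80)&(abs(X-619)<70)&(abs(Y-14)<150); print(m.sum())
cv2.imwrite("pics/s5.png",cv2.resize(c["img"][90:230,165:305],(600,600),interpolation=cv2.INTER_CUBIC))
```

```text
[ 618.75693179 -342.90344792  235.6825874 ] [-12.50449703  -2.09279      5.17211601]
64
```

View pics/s5.png

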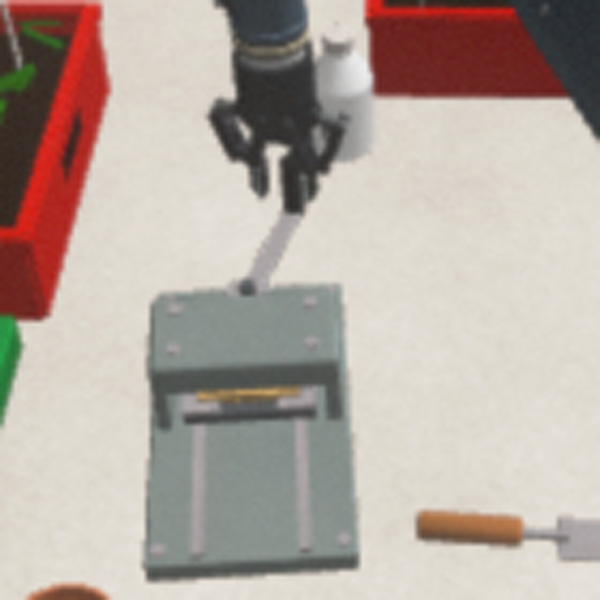

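The side crop shows the lever at its stop, with the arm from (248,287) to (293,212), and the blank under the head at (248,395). The force also rises steeply. I'll lift straight off so the lever is released there.

>>> jog_arm([
  {"dp":[0,0,0.06],"angular":[0,0,0],"hand":0.1},
  {"dp":[0,0,0.06],"angular":[0,0,0],"hand":0.1},
  {"dp":[0,0,0.05],"angular":[0,0,0],"hand":0.1},
  {"dp":[0,0,0],"angular":[0,0,0],"hand":0.1},
  {"dp":[0,0,0],"angular":[0,0,0],"hand":0.1},
  {"dp":[0,0,0],"angular":[0,0,0],"hand":0.1},
  {"dp":[0,0,0],"angular":[0,0,0],"hand":0.1},
  {"dp":[0,0,0],"angular":[0,0,0],"hand":0.1},
  {"dp":[0,0,0],"angular":[0,0,0],"hand":0.1},
  {"dp":[0,0,0],"angular":[0,0,0],"hand":0.1},
])

```text
time_s: 15.32
tool_pos: [622.6, -342.4, 405.6]
ee_rot: [0.776, 0.63, 0.0, -0.0]
contact_force: [0.4, 0.2, 1.8]
grip_width: 38.6
grip_force: 0.0
```

>>> jog_arm([
  {"dp":[0,0,0],"angular":[0,0,0],"hand":0.1},
  {"dp":[0,0,0],"angular":[0,0,0],"hand":0.1},
  {"dp":[0,0,0],"angular":[0,0,0],"hand":0.1},
  {"dp":[0,0,0],"angular":[0,0,0],"hand":0.1},
  {"dp":[0,0,0],"angular":[0,0,0],"hand":0.1},
  {"dp":[0,0,0],"angular":[0,0,0],"hand":0.1},
  {"dp":[0,0,0],"angular":[0,0,0],"hand":0.1},
  {"dp":[0,0,0],"angular":[0,0,0],"hand":0.1},
])

```text
time_s: 16.32
tool_pos: [622.6, -342.3, 405.7]
ee_rot: [0.776, 0.63, 0.0, -0.0]
contact_force: [0.8, 0.6, 0.1]
grip_width: 38.6
grip_force: 0.0
```

Run:
```python
from h import *
c,W=cam("side"); s=r.get_state(); print(s["time_s"],s["tool_pos"],s["contact_force"])
X,Y,Z=W[...,0],W[...,1],W[...,2]; hsv=cv2.cvtColor(c["img"],cv2.COLOR_BGR2HSV)
m=(hsv[...,1]>60)&(hsv[...,0]>10)&(hsv[...,0]<30)&(Z>30)&(Z<80)&(abs(X-619)<70)&(abs(Y-14)<150); p=W[m]
print(m.sum(),np.median(p,0),np.linalg.svd(p-p.mean(0),full_matrices=False)[2][2])
cv2.imwrite("pics/s6.png",cv2.resize(c["img"][90:230,165:305],(600,600),interpolation=cv2.INTER_CUBIC))
```

```text
16.375 [ 622.54871306 -342.3328942   405.71764002] [ 0.6769273  -0.42451369  0.01583711]
351 [618.81282158  17.57032903  51.25233965] [ 1.18675957e-04 -8.72906130e-03 -9.99961894e-01]
```

View pics/s6.png

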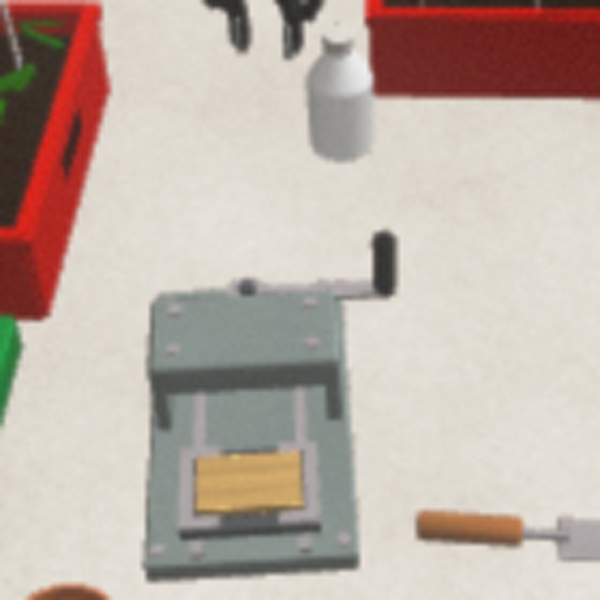

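The side crop shows the lever home, with the grip at (384,263). The blank is back out, flat and seated at (248,482), and the robot is clear of everything.

```bash
python3 -c "
from plant import r
print(r.finish_job())"
```

```text
the job is handed in; nothing more can be done
None
```

The job is handed in at about 16.4 s of the 58 s allowed: the oblong blank was seated flat in the nest, the lever was swung to its stop and released, and it sprang home with the blank still seated; I touched nothing else.

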